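Gauge the gap of a bench bonding press with a taper gauge

ROBOT

A 6-joint arm with a two-finger parallel gripper is mounted at the origin on a cart in front of the work surface, level with it; the furniture and walls round the work are solid. World frame = base frame: x ahead of the robot, y to its left, z up, the work surface at z = 0. Lengths are in mm, angles in rad, forces in N, time in s.
With the tool pointing down it reaches from about 225 to 875 mm from the base axis. Payload 3.4 kg.
Tool frame: the origin (TCP) lies at the very end of the fingers, on their centre line; the grasp point (between the pads) lies 19 mm behind it; z points along the fingers, y is the line along which they close (so a half turn about z gives the same grasp; the last joint's range is limited). The gripper opens to 85 mm and grips with 20 to 120 N. Pads are 22 mm wide; open, the fingers measure 114 mm over their backs; the gripper's body (76 mm by 85 mm) begins 54 mm behind the grasp point. The pads swing forward as they close: fully open they stand 13 mm farther back than shut.
Start: joints at [1.195, 0.276, 1.505, -0, 1.361, -0.121], TCP at [144.945, 556.465, 231.328] pointing down, gripper open.
Joint ranges: [-2.89, 2.89], [-0.75, 2.08], [0.22, 2.7], [-1.18, 4.32], [0.11, 2.71], [-2.7, 2.7]. Speed limits (rad/s): [2.57, 2.57, 3.14, 3.14, 3.14, 3.14].

INTERFACE

Orientations are given as a 3x3 rotation matrix whose columns are the frame's x, y, z axes.
In Python, from plant import manip, eyes gives the robot as it stands.
- The arm moves only by the tool send_rows, never from a script. Its argument "steps" is a list of rows, each a list of 6 numbers: the shift along the tool's x, y, z in mm, then the turn, a rotation vector about the tool's x, y, z in degrees. A call has exactly 5 rows; each row shifts and turns the commanded pose from where the row before left it, along the tool's axes as they then stand; what a row does not reach is not made up. A row lasts 1/10 s, in which the tool goes at most 50 mm and 8.59 degrees, less where a joint would pass 70% of its speed; a pose out of reach is approached as far as the arm can. A call is refused whole if a number of a shift passes 50 or a number of a turn 8.59, either way. A call with a gripper value outside its range is refused whole. "jaw" is the finger opening in mm, from 0 to 85.4, set as the call begins (left out, the last holds). The fingers move at their own pace and stop on an object; the grip force is fixed at half the most. Time passes only in rows, so rows that do not move let the fingers close, or fill a call up. It gives the time, the measured TCP pose, the force, the opening and the grip force at its end, in the units of the state.
- manip.observe(): the state, without advancing time (a new reading comes with each control period).
- eyes.snapshot(name): name is "scene" or "top" or "wrist"; returns (picture, depth): 420x560x3 uint8, red, green, blue; 420x560 float32, mm along the optical axis (not along the pixel's ray), 0 where there is no reading.
- eyes.get_calibration(name): a dict with "mtx" (3x3 intrinsics, pixels), "k1" (the pictures are not rectified: a ray, as slopes to the right and down, at radius r is drawn at 1 + k1 r^2 times it, then the intrinsics apply), "cam_to_world" (4x4, takes a point from camera to world coordinates). Camera axes: x right, y down, z forward; pixel columns grow to the right and rows downward; lengths in mm; the calibration is good to about 2 mm. A picture is of the moment at which its call begins: read the wrist's pose just before it. get_calibration takes no time and is no camera call; for the wrist camera it gives the pose at the moment of the call.
- manip.sign_off(): hands the job in; it is judged then, once.
The state is a dict: "t": time; "q": joint angles; "qd": joint speeds; "joint_torque": joint torques, N m; "position": TCP position; "tcp_rot": TCP orientation; "ft_force": force on the tool from outside, world axes, zero at the start; "wrist_torque": the same for the moment, N m; "width": finger opening in mm; "finger_force": force on a finger pad.
Only numpy, scipy, OpenCV 4.12 (cv2) and the standard library are available. Lean on these libraries where they do the work, as an engineer would, in place of code of your own. Each camera call takes 0.05 s, during which the arm holds its last target. There are 200 camera calls.

TASK

Lower the small press fully by pushing its red-knobbed lever all the way down. Then take the taper gauge by its orange handle and slide its blade, flat on the anvil, straight in from the front between anvil and foot until it drags snugly without being forced, and finish while still holding it there, gripped at that depth. Leave the solder reel, the flux bottle and the cutters where they are.

Things in the scene. Friction and masses are not known exactly. Their poses are not given: they have to be found in the camera images.
- press: Blue and grey bench press, fixed to the bench; base plate 162 x 104 x 12 mm, blue C-frame 52 mm wide, 126 mm high (a steel ram rod stands up to 10 mm higher, 22 mm while raised). Origin on the bench directly under the middle of the foot's front edge; x points from the front (open side) to the column at the back, y to its left, z up. The base runs from x = -62 to +100 mm; the frame over the foot from x = +11 mm back. The gauge enters along +x
- foot_edge (a point): Middle of the lower front edge of the steel foot (36 mm deep in x, 40 mm wide, 11 mm thick, level). The ram carries the foot 20 mm down as the lever is lowered; it then stands 42 mm above the bench, 6 to 9 mm above the anvil. The foot is sprung: it presses with 5.5 N as soon as the blade begins to lift it and gives upward at 2.5 N per mm, up to 8 mm. z up
- anvil_edge (a point): Point on the anvil's level top face, directly under foot_edge. The top is 33 to 36 mm above the bench (set differently each time), 44 mm wide, and runs from 40 mm in front of this point to 44 mm behind it. Axes as press
- lever (a joint): Lever on the press's left side, hinged about the press's x axis: 0 = raised 45 degrees, 1.0 rad = fully down (12 degrees below level). Moves with about 2 to 4 N down on the knob and stays where it is left. The ram and foot go down 20 mm per rad with it, so the gap is right only with the lever against its lower stop
- lever_knob (a point): Centre of the red ball (18 mm) at the end of the lever, 75 mm from its pivot, outward to the press's left; about 149 mm above the bench when raised, 80 mm when down
- lever_pivot (a point): Pivot of the lever: 19 mm along x and 36 mm along y from the press's origin, 96 mm above the bench
- gauge: Taper gauge, 131 mm long, 100 g, standing on its flat underside. Origin on the underside below the handle's middle; x points along the blade to its tip, z up. Upright orange handle 30 (x) x 16 (y) x 50 mm high on a 34 x 32 x 5 mm dark flange. Steel blade 14 mm wide, flat underneath and level with the flange: 14 mm thick at x = 30 mm, tapering evenly to 2 mm at the tip, x = 114 mm (1 mm thicker for each 7 mm)
- gauge_grip (a point): Centre of the orange handle's height, 28 mm above the gauge's underside: the place to grip it, across its 16 mm. Axes as gauge
- gauge_tip (a point): Middle of the blade's tip, 1 mm above its underside. Axes as gauge. Blade friction on anvil and foot about 0.6: pressing down on the anvil drags too, but once the blade begins to lift the foot the drag rises by some 5 to 9 N within a few mm, wherever the gap puts that depth
- foot: The press's steel foot, described at foot_edge (this origin is not on the foot; use the point)
- anvil: The aluminium anvil block, described at anvil_edge
- solder_reel: Loose blue reel of solder, 52 mm across, 33 mm high; origin at the middle of its underside. Leave alone
- flux: Loose amber flux bottle with white cap, 37 mm across, 92 mm high, standing; origin under its middle. Leave alone
- cutters: Loose cutters with orange handles lying flat, 52 x 106 x 12 mm; origin under the middle. Leave alone

How it is judged (in metres and radians):
On the way, in this order (a step that is already met when the one before it is completed fails the run):
1. the press is lowered with its lever while the gauge still stands on the bench (value of joint lever above 0.93 rad and height (world z) of gauge below 0.01 m), for 0.2 s.
2. the gauge is lifted off the bench in the fingers (height (world z) of gauge above 0.02 m and contact force between the fingers and gauge above 1 N), for 0.2 s.
At the end, for the whole second after the job is handed in: Lever down (over 0.92 rad). The fingers still hold the gauge, at rest, its tip 20 mm or more behind the foot's front edge, within 14 mm of the press's middle line and 10 degrees of straight, snug: it presses the foot with 2 to 15 N and the anvil with 0.5 to 30 N (value of joint lever above 0.92 rad and contact force between gauge and foot between 2 and 15 N and contact force between gauge and anvil between 0.5 and 30 N and contact force between the fingers and gauge above 1 N and x of gauge_tip in the frame of press above 0.02 m and y of gauge_tip in the frame of press between -0.014 and 0.014 m and angle between the x axis of gauge and the x axis of press, either way round below 0.17 rad and linear speed of gauge below 0.01 m/s); the arm keeps its last pose, push and grip.
It fails at once if the blade is forced (over 30 N on the foot or 40 N on the anvil) (contact force between gauge and foot above 30 N or contact force between gauge and anvil above 40 N).
It fails at once if solder reel, flux bottle or cutters shifted by more than 30 mm (distance of any of solder_reel, flux, cutters from where it was at the start of the episode above 0.03 m).
It also fails if it takes over 64 s, if anything falls off the work surface, if the arm or the gripper's body presses on something with over 40 N, if the wrist force passes 120 N, or if a joint passes its speed limit or range.

## Working session

There is one attempt and no reset: what is moved stays moved. The work goes in short steps, Python scripts to look and compute and a tool call to move; the robot and the scene stay as the last step left them, time stands still between calls to the robot, and variables do not carry over. Pictures are saved under pics/ and viewed, at most 10 in all, crops included, and the job is handed in when it is done.

Besides the shell and the picture viewer there is one more tool, called after "Emit:" by a JSON object that holds its "name" and its "arguments", one argument or row to a line. send_rows: Moves the arm, as the interface text tells. Its arguments: {"type":"object","properties":{"steps":{"type":"array"},"jaw":{"type":"number"}},"required":["steps"]}

```bash
mkdir -p pics; ls; cat > h.py <<'E'
import numpy as np, cv2
from plant import manip, eyes
def snap(n,f=None):
    c=eyes.get_calibration(n); p,d=eyes.snapshot(n)
    if f: cv2.imwrite('pics/'+f,p[:,:,::-1])
    return p,d,c
def cloud(d,c):
    K=np.array(c['mtx']);h,w=d.shape
    u,v=np.meshgrid(np.arange(w),np.arange(h))
    pts=np.stack([u,v],-1).reshape(-1,1,2).astype(float)
    r=cv2.undistortPoints(pts,K,np.array([c['k1'],0,0,0.])).reshape(h,w,2)
    P=np.dstack([r[...,0]*d,r[...,1]*d,d,np.ones_like(d)])
    W=P@np.array(c['cam_to_world']).T
    W[d<=0]=np.nan
    return W[...,:3]
E
python3 - <<'E'
from h import *
for n in('top','scene'):
    p,d,c=snap(n,n+'0.png'); np.savez('/tmp/'+n,p=p,W=cloud(d,c)); print(n,np.round(c['cam_to_world'],2),c['k1'])
s=manip.observe(); print(s)
E
```

```text
pics
top [[-2.00000e-02 -1.00000e+00  8.00000e-02  4.65140e+02]
 [-1.00000e+00  2.00000e-02  1.00000e-02 -1.02290e+02]
 [-2.00000e-02 -8.00000e-02 -1.00000e+00  1.17834e+03]
 [ 0.00000e+00  0.00000e+00  0.00000e+00  1.00000e+00]] -0.09771543590580382
scene [[-6.7000e-01 -3.2000e-01  6.7000e-01 -5.4420e+01]
 [-7.4000e-01  3.1000e-01 -5.9000e-01  4.3101e+02]
 [-2.0000e-02 -8.9000e-01 -4.5000e-01  5.3422e+02]
 [ 0.0000e+00  0.0000e+00  0.0000e+00  1.0000e+00]] -0.04210096279774101
{'t': 0.1, 'q': array([ 1.19497419e+00,  2.76575330e-01,  1.50600925e+00, -2.98554340e-05,
        1.36070687e+00, -1.20976990e-01]), 'qd': array([-0.00028331, -0.00101141, -0.00352416,  0.00039304,  0.00176392,
        0.00221171]), 'joint_torque': array([ 7.14490016e-04, -4.17697978e+01, -2.46404278e+01, -1.00229090e-04,
        5.71572280e-03, -6.15276875e-06]), 'position': array([144.7834619 , 555.98645087, 230.50027934]), 'tcp_rot': array([[-9.67703868e-01,  2.52089009e-01, -5.96361375e-04],
       [ 2.52089653e-01,  9.67702576e-01, -1.59094958e-03],
       [ 1.76039535e-04, -1.68990460e-03, -9.99998557e-01]]), 'ft_force': array([0.05855997, 0.51367862, 0.62871646]), 'wrist_torque': array([ 0.01080817,  0.01309778, -0.02671036]), 'finger_force': 0.0, 'width': 85.23254893074385}
```

View pics/top0.png

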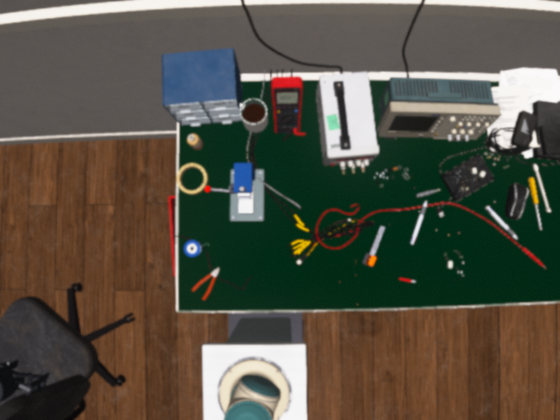

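View pics/scene0.png

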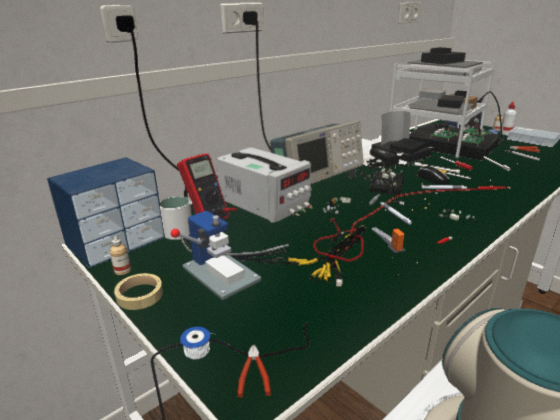

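The top view shows the press at about (245,195) with its open side toward the robot and its red knob at (207,188). The gauge handle is at (371,261), its blade pointing away to (380,228). The reel (192,248), cutters (206,284) and flux bottle (193,141) are all clear of the gauge.

```bash
python3 - <<'E'
from h import *
z=np.load('/tmp/top.npz');p=z['p'];W=z['W']
hsv=cv2.cvtColor(p,cv2.COLOR_RGB2HSV);H,S,V=[hsv[...,i].astype(int) for i in range(3)]
def rep(n,m):
    Q=W[m];print(n,m.sum(),np.round(np.nanmedian(Q,0),1),np.round(np.nanpercentile(Q,[5,95],axis=0),1).tolist());return Q
def box(x0,x1,y0,y1):
    m=np.zeros(H.shape,bool);m[y0:y1,x0:x1]=1;return m
rep('knob',box(200,213,182,195)&((H<8)|(H>172))&(S>150))
Q=rep('handle',box(360,385,250,270)&(H<20)&(S>150)&(W[...,2]>40))
rep('bench',box(320,350,255,300))
b=rep('blade',box(360,390,224,262)&(W[...,2]>3)&(W[...,2]<25))
B=np.argwhere(box(225,270,160,224)&(W[...,2]>6)&(W[...,2]<18));
def rect(m,n):
    Q=W[m][:,:2].astype(np.float32);Q=Q[~np.isnan(Q).any(1)];print(n,len(Q),cv2.minAreaRect(Q))
rect(box(225,270,160,224)&(W[...,2]>7)&(W[...,2]<17),'base')
rect(box(225,270,160,224)&(W[...,2]>28)&(W[...,2]<40),'anvil')
rep('anvil',box(225,270,160,224)&(W[...,2]>28)&(W[...,2]<40))
rect(box(225,270,150,224)&(W[...,2]>115)&(W[...,2]<129),'frame')
rep('frame',box(225,270,150,224)&(W[...,2]>115)&(W[...,2]<129))
rect(box(360,385,250,270)&(W[...,2]>40),'handle')
rect(box(360,390,224,270)&(W[...,2]>3)&(W[...,2]<80),'gauge')
c=cv2.resize(p[140:280,170:400],None,fx=3.4,fy=3.4,interpolation=cv2.INTER_CUBIC);cv2.imwrite('pics/c1.png',c[:,:,::-1])
E
```

```text
knob 44 [616.6 111.9 146.9] [[607.6, 103.5, 1.4], [642.8, 149.2, 152.3]]
handle 59 [ 403.9 -357.4   48.5] [[392.0, -367.1, 44.0], [415.8, -348.4, 53.1]]
bench 1350 [ 354.2 -251.8    1.6] [[292.8, -293.4, -2.2], [416.0, -210.2, 5.4]]
blade 427 [ 460.3 -372.6    5.6] [[406.5, -415.3, 3.1], [512.2, -334.9, 15.4]]
base 926 ((627.11083984375, 6.845935821533203), (189.6649932861328, 123.69218444824219), 0.7155243158340454)
anvil 234 ((606.0277099609375, 14.167847633361816), (44.21461486816406, 105.10397338867188), 87.92203521728516)
anvil 234 [578.   12.   32.8] [[556.6, -6.5, 29.4], [612.4, 36.0, 36.8]]
frame 534 ((647.1052856445312, 19.163414001464844), (62.512939453125, 83.66329956054688), 88.10736846923828)
frame 534 [648.2  13.8 124.8] [[609.2, -9.4, 120.4], [685.2, 39.2, 127.7]]
handle 59 ((404.07928466796875, -357.75238037109375), (16.426151275634766, 29.191349029541016), 64.81268310546875)
gauge 567 ((445.8115539550781, -377.6806945800781), (92.01889038085938, 138.86024475097656), 88.7629165649414)
```

View pics/c1.png

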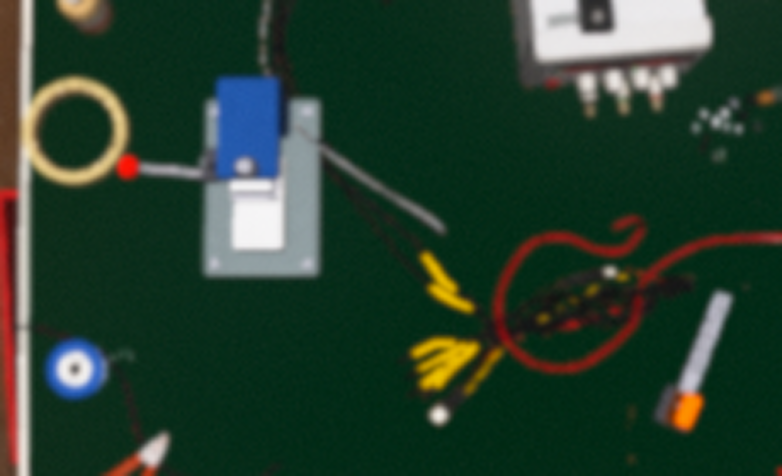

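The crop shows the white anvil top in front of the blue frame, the knob at about (127,167) in the crop, and the gauge's handle at (687,410) and blade tip at (722,295). Next I refine these by intersecting rays with planes of known height.

```bash
cat >> h.py <<'E'
def rp(uv,z,c):
    r=cv2.undistortPoints(np.array(uv,float).reshape(-1,1,2),np.array(c['mtx']),np.array([c['k1'],0,0,0.])).reshape(-1,2)
    T=np.array(c['cam_to_world']);D=np.c_[r,np.ones(len(r))]@T[:3,:3].T;o=T[:3,3]
    return o+D*((z-o[2])/D[:,2])[:,None]
E
python3 - <<'E'
from h import *
c=eyes.get_calibration('top')
p=np.load('/tmp/top.npz')['p']
hsv=cv2.cvtColor(p,cv2.COLOR_RGB2HSV);H,S,V=[hsv[...,i].astype(int) for i in range(3)]
def bx(a,b,e,f):
    m=np.zeros(H.shape,bool);m[e:f,a:b]=1;return m
def R(n,m,z):
    l,st=0,0
    k,lab,stats,_=cv2.connectedComponentsWithStats(m.astype(np.uint8));i=1+stats[1:,4].argmax()
    v,u=np.where(lab==i);Q=rp(np.c_[u,v],z,c)[:,:2].astype(np.float32)
    r=cv2.minAreaRect(Q);print(n,len(u),np.round(r[0],1),np.round(r[1],1),round(r[2],1),'mean',Q.mean(0).round(1),'px',u.min(),u.max(),v.min(),v.max(), np.round(Q.min(0),1),np.round(Q.max(0),1))
    return Q
R('anvil',bx(225,270,194,225)&(S<40)&(V>170),34.5)
R('base',bx(222,275,150,228)&(V>90)&(S<110),12)
R('frame',bx(225,270,155,200)&(H>100)&(H<130)&(S>150),126)
R('knob',bx(198,215,180,197)&((H<8)|(H>172))&(S>150),149)
R('handle',bx(360,385,250,270)&(H<20)&(S>150),53)
Q=R('blade',bx(365,390,222,258)&(S<90)&(V>90),8)
vx=cv2.fitLine(Q,cv2.DIST_L2,0,.01,.01).ravel();print('bladeline',vx,np.degrees(np.arctan2(vx[1],vx[0])))
E
```

```text
anvil 334 [582.5  17.9] [48.8 58.2] 89.4 mean [582.6  17.7] px 237 253 194 213 [553.3  -6.7] [611.9  42.4]
base 1279 [612.8  -1.6] [136.5 159. ] 89.1 mean [594.    7.6] px 230 274 169 220 [532.8 -70. ] [692.1  67.1]
frame 495 [649.5  13.6] [56.8 82.5] 89.0 mean [653.   13.7] px 233 253 162 191 [607.9 -14.9] [691.2  41.4]
knob 44 [614.  110.4] [19.5 16.7] 0.1 mean [613.7 109.8] px 204 210 185 192 [604.2 102. ] [623.7 118.7]
handle 92 [ 403.9 -354.5] [29.9 29.4] 88.8 mean [ 404.9 -355.2] px 366 376 256 266 [ 389.1 -369.7] [ 418.7 -339.4]
blade 190 [ 463.1 -384.3] [ 19.1 101.7] 67.1 mean [ 464.2 -384.6] px 368 384 226 255 [ 419.9 -408.2] [ 508.4 -355.7]
bladeline [ 9.1692454e-01 -3.9906058e-01  4.6423615e+02 -3.8461401e+02] -23.519463
```

```bash
cat >> h.py <<'E'
from scipy.spatial.transform import Rotation as Ro
def delta(target,yawy=None):
    """tool-axis shift (present axes) to target; yawy = world angle wanted of tool y, tool straight down"""
    s=manip.observe();R=s['tcp_rot'];print('t',round(s['t'],2),'pos',s['position'].round(1),'F',s['ft_force'].round(1),'w',round(s['width'],1),'gf',round(s['finger_force'],1))
    print('shift',(R.T@(np.array(target)-s['position'])).round(1),end=' ')
    if yawy is not None:
        a=np.radians(yawy);y=np.array([np.cos(a),np.sin(a),0]);z=np.array([0,0,-1.]);G=np.c_[np.cross(y,z),y,z]
        print('turn',np.degrees(Ro.from_matrix(R.T@G).as_rotvec()).round(2),end='')
    print()
E
python3 -c "
from h import *
delta([613,108,175],90)"
```

```text
t 0.1 pos [144.8 556.  230.5] F [0.1 0.5 0.6] w 85.2 gf 0.0
shift [-566.  -315.4   55.9] turn [ -0.1   -0.02 -14.6 ]
```

Emit:
{"name": "send_rows", "arguments": {
  "steps": [
    [-37.5,-21,3,0,0,0],
    [-37.5,-21,3,0,0,0],
    [-37.5,-21,3,0,0,0],
    [-37.5,-21,3,0,0,0],
    [-37.5,-21,3,0,0,0]
  ],
  "jaw": 0
}}

```text
t: 0.6
position: [300.6, 406.2, 215.9]
tcp_rot: [[-0.968, 0.252, -0.0], [0.252, 0.968, -0.0], [0.0, -0.0, -1.0]]
ft_force: [-0.2, -0.1, -0.1]
width: 12.2
finger_force: 0.0
```

Emit:
{"name": "send_rows", "arguments": {
  "steps": [
    [-37.5,-21,3,0,0,0],
    [-37.5,-21,3,0,0,0],
    [-37.5,-21,3,0,0,0],
    [-37.5,-21,3,0,0,0],
    [-37.5,-21,3,0,0,0]
  ]
}}

```text
t: 1.1
position: [455.7, 257.3, 200.9]
tcp_rot: [[-0.968, 0.252, -0.001], [0.252, 0.968, 0.0], [0.001, -0.0, -1.0]]
ft_force: [1.1, 0.5, 0.6]
width: -0.1
finger_force: 0.0
```

Emit:
{"name": "send_rows", "arguments": {
  "steps": [
    [-37.5,-21,3,0,0,0],
    [-37.5,-21,3,0,0,0],
    [-37.5,-21,3,0,0,0],
    [-37.5,-21,3,0,0,0],
    [0,0,0,0,0,0]
  ]
}}

```text
t: 1.6
position: [582.6, 135.5, 188.0]
tcp_rot: [[-0.967, 0.257, 0.001], [0.257, 0.967, -0.002], [-0.002, -0.002, -1.0]]
ft_force: [-0.8, 0.4, 0.7]
width: 0.2
finger_force: 0.0
```

```bash
python3 -c "
from h import *
delta([614,110,170],90)
snap('wrist','w1.png')"
```

```text
t 1.6 pos [582.6 135.5 188. ] F [-0.8  0.4  0.7] w 0.2 gf 0.0
shift [-36.9 -16.6  18.1] turn [ -0.12   0.09 -14.87]
```

View pics/w1.png

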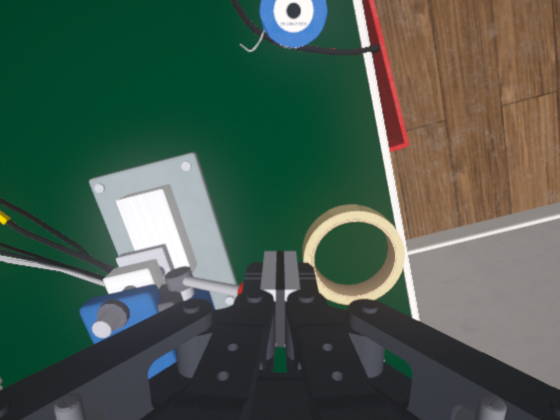

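The wrist view shows the base plate's front corners at about (91,181) and (196,153) and the anvil's front edge at (117,205)–(168,187). The knob is just left of the closed fingertips at (240,290), and the tape ring is clear at (355,255).

```bash
python3 - <<'E'
from h import *
p,d,c=snap('wrist')
Q=rp([(91,181),(196,153),(237,283)],12,c);print(Q.round(1)); f=Q[1]-Q[0];print(np.linalg.norm(f),np.degrees(np.arctan2(f[1],f[0]))-90)
A=rp([(117,205),(168,187)],34.5,c);print(A.round(1),np.linalg.norm(A[1]-A[0]))
hsv=cv2.cvtColor(p,cv2.COLOR_RGB2HSV)
W=cloud(d,c)
m=np.zeros(d.shape,bool);m[200:240,130:175]=1
print('anvil z',np.nanmedian(W[215:240,140:165],axis=(0,1)).round(1),'base z',np.nanmedian(W[180:200,110:116],axis=(0,1)).round(1),'bench',np.nanmedian(W[60:120,60:200],axis=(0,1)).round(1))
c3=cv2.resize(p[140:320,80:260],None,fx=3.3,fy=3.3,interpolation=cv2.INTER_CUBIC);cv2.imwrite('pics/c2.png',c3[:,:,::-1])
E
```

```text
[[531.  -29.7  12. ]
 [531.5  72.2  12. ]
 [664.3  70.8  12. ]]
101.83643323215291 -0.3324886248067145
[[555.4  -2.9  34.5]
 [551.7  45.6  34.5]] 48.6563026370439
anvil z [582.3  19.3  33.5] base z [543.7 -13.7  11.7] bench [463.4  29.9   1.7]
```

View pics/c2.png

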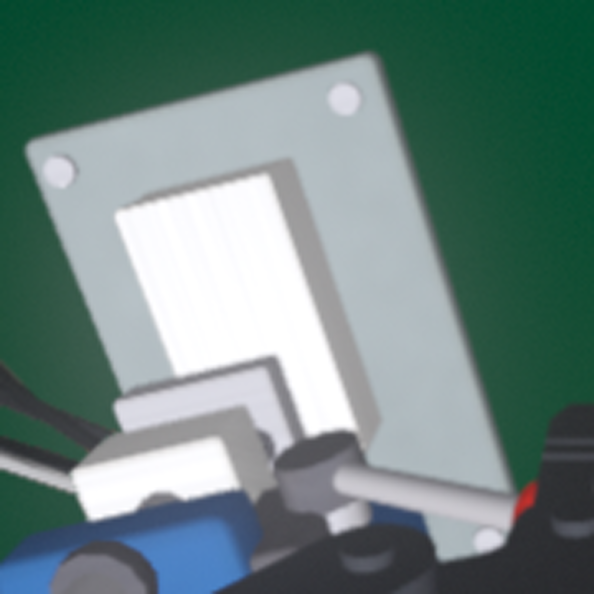

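Emit:
{"name": "send_rows", "arguments": {
  "steps": [
    [-18,-9,0,0,0,0],
    [-18,-8,0,0,0,0],
    [0,0,9,0,0,-7.4],
    [0,0,9,0,0,-7.4],
    [0,0,0,0,0,0]
  ]
}}

```text
t: 2.2
position: [609.2, 113.9, 170.1]
tcp_rot: [[-1.0, -0.004, -0.002], [-0.004, 1.0, -0.0], [0.002, -0.0, -1.0]]
ft_force: [0.1, -0.3, -0.3]
width: 0.1
finger_force: 0.0
```

```bash
python3 -c "
from h import *
delta([612,128,90],90)"
```

```text
t 2.2 pos [609.2 113.9 170.1] F [ 0.1 -0.3 -0.3] w 0.1 gf 0.0
shift [-3.  14.1 80.1] turn [-0.02 -0.12  0.2 ]
```

Emit:
{"name": "send_rows", "arguments": {
  "steps": [
    [-3,0,10,0,0,0],
    [0,2,8,0,0,0],
    [0,4,7,0,0,0],
    [0,3,7,0,0,0],
    [0,2,7,0,0,0]
  ]
}}

```text
t: 2.7
position: [613.2, 128.3, 133.0]
tcp_rot: [[-1.0, -0.003, 0.003], [-0.003, 1.0, 0.005], [-0.003, 0.005, -1.0]]
ft_force: [0.6, 7.9, 5.6]
width: -0.2
finger_force: 4.1
```

Emit:
{"name": "send_rows", "arguments": {
  "steps": [
    [0,2,7,0,0,0],
    [0,2,7,0,0,0],
    [0,0,7,0,0,0],
    [0,0,7,0,0,0],
    [0,0,6,0,0,0]
  ]
}}

```text
t: 3.2
position: [612.0, 128.7, 97.4]
tcp_rot: [[-1.0, -0.003, -0.001], [-0.003, 1.0, -0.001], [0.001, -0.001, -1.0]]
ft_force: [0.1, 1.8, 2.0]
width: 0.3
finger_force: 0.9
```

Emit:
{"name": "send_rows", "arguments": {
  "steps": [
    [0,0,2,0,0,0],
    [0,0,2,0,0,0],
    [0,0,1,0,0,0],
    [0,0,1,0,0,0],
    [0,0,1,0,0,0]
  ]
}}

```text
t: 3.7
position: [612.3, 128.8, 91.4]
tcp_rot: [[-1.0, -0.004, -0.0], [-0.004, 1.0, -0.0], [0.0, -0.0, -1.0]]
ft_force: [-1.2, -0.7, 1.2]
width: 0.2
finger_force: 0.6
```

Emit:
{"name": "send_rows", "arguments": {
  "steps": [
    [0,0,1,0,0,0],
    [0,0,1,0,0,0],
    [0,0,1,0,0,0],
    [0,0,0.5,0,0,0],
    [0,0,0,0,0,0]
  ]
}}

```text
t: 4.2
position: [612.7, 128.9, 88.6]
tcp_rot: [[-1.0, -0.004, 0.001], [-0.004, 1.0, -0.0], [-0.001, -0.0, -1.0]]
ft_force: [-0.8, -0.8, 4.9]
width: 0.0
finger_force: 2.5
```

Emit:
{"name": "send_rows", "arguments": {
  "steps": [
    [0,0,0.5,0,0,0],
    [0,0,0.5,0,0,0],
    [0,0,0.5,0,0,0],
    [0,0,0.5,0,0,0],
    [0,0,0,0,0,0]
  ]
}}

```text
t: 4.7
position: [612.8, 128.9, 88.2]
tcp_rot: [[-1.0, -0.004, 0.002], [-0.004, 1.0, -0.0], [-0.002, -0.0, -1.0]]
ft_force: [-2.9, -1.4, 12.8]
width: -0.2
finger_force: 6.2
```

Emit:
{"name": "send_rows", "arguments": {
  "steps": [
    [0,0,-10,0,0,0],
    [0,0,-30,0,0,0],
    [0,0,-40,0,0,0],
    [5,-15,-30,0,0,0],
    [17,-40,-10,0,0,0]
  ]
}}

```text
t: 5.2
position: [594.1, 76.2, 209.6]
tcp_rot: [[-1.0, -0.007, 0.009], [-0.007, 1.0, 0.002], [-0.009, 0.002, -1.0]]
ft_force: [0.3, -1.7, 0.2]
width: 0.1
finger_force: 0.0
```

Emit:
{"name": "send_rows", "arguments": {
  "steps": [
    [17,-40,0,0,0,0],
    [17,-40,0,0,0,0],
    [17,-40,0,0,0,0],
    [17,-40,0,0,0,0],
    [17,-40,0,0,0,0]
  ],
  "jaw": 60
}}

```text
t: 5.7
position: [505.7, -127.5, 205.9]
tcp_rot: [[-1.0, -0.004, 0.001], [-0.004, 1.0, 0.0], [-0.001, 0.0, -1.0]]
ft_force: [1.4, 0.1, -0.8]
width: 60.4
finger_force: 0.0
```

Emit:
{"name": "send_rows", "arguments": {
  "steps": [
    [17,-40,0,0,0,0],
    [17,-40,0,0,0,0],
    [17,-40,0,0,0,0],
    [17,-40,0,0,0,0],
    [17,-40,0,0,0,0]
  ]
}}

```text
t: 6.2
position: [421.4, -328.0, 205.9]
tcp_rot: [[-1.0, -0.003, 0.001], [-0.003, 1.0, -0.0], [-0.001, -0.0, -1.0]]
ft_force: [-0.1, -0.2, 0.5]
width: 59.6
finger_force: 0.0
```

Emit:
{"name": "send_rows", "arguments": {
  "steps": [
    [15,-28,0,0,0,0],
    [0,0,0,0,0,8],
    [0,0,0,0,0,8],
    [0,0,0,0,0,7.5],
    [0,0,0,0,0,0]
  ]
}}

```text
t: 6.7
position: [407.2, -354.7, 205.7]
tcp_rot: [[-0.918, 0.396, 0.0], [0.396, 0.918, 0.0], [-0.0, 0.0, -1.0]]
ft_force: [-0.1, -0.5, 0.2]
width: 60.0
finger_force: 0.0
```

```bash
python3 - <<'E'
from h import *
delta([404,-355,150],66.5)
p,d,c=snap('wrist','w2.png'); W=cloud(d,c); np.savez('/tmp/w2',p=p,W=W)
E
```

```text
t 6.7 pos [ 407.2 -354.7  205.7] F [-0.1 -0.5  0.2] w 60.0 gf 0.0
shift [ 2.8 -1.6 55.7] turn [0.03 0.02 0.2 ]
```

View pics/w2.png

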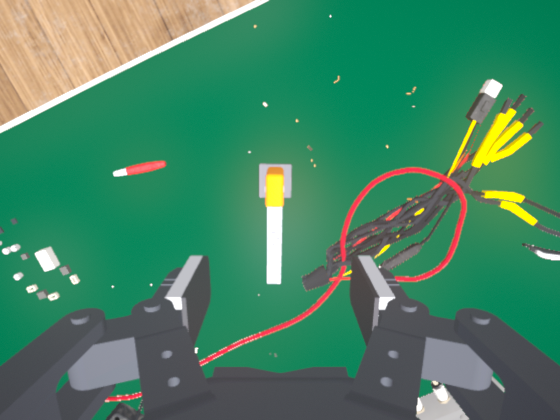

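The gauge's handle is at (275,187), with the blade running straight down the picture to its tip at (274,283). It is nearly parallel to the tool's x axis and centred between the fingers at (185..375).

```bash
python3 - <<'E'
from h import *
z=np.load('/tmp/w2.npz');p=z['p'];W=z['W'];c=eyes.get_calibration('wrist')
hsv=cv2.cvtColor(p,cv2.COLOR_RGB2HSV);H,S,V=[hsv[...,i].astype(int) for i in range(3)]
m=np.zeros(H.shape,bool);m[205:290,255:295]=1
k=m&(S<60)&(V>150)
v,u=np.where(k);print('blade px',u.min(),u.max(),v.min(),v.max())
cs=[(u[v==r].mean(),r) for r in range(215,282)]
Q=rp(cs,6,c)[:,:2].astype(np.float32);L=cv2.fitLine(Q,cv2.DIST_L2,0,.01,.01).ravel();L[:2]*=np.sign(L[0]);print('blade dir',np.degrees(np.arctan2(L[1],L[0])),L)
print('tip',rp([(u[v>v.max()-4].mean(),v.max())],2,c))
h=np.zeros(H.shape,bool);h[155:215,255:300]=1
h=h&(H<25)&(S>130)
Z=W[h];print('handle z pct',np.nanpercentile(Z[:,2],[5,50,90]).round(1))
t=h&(abs(W[...,2]-55)<5);v,u=np.where(t);q=rp(np.c_[u,v],55,c);print('top',len(q),cv2.minAreaRect(q[:,:2].astype(np.float32)),q.mean(0))
# from tip: handle centre
d=L[:2];tip=rp([(274,283)],2,c)[0,:2];print('handle from tip',tip-114*d)
E
```

```text
blade px 266 282 207 284
blade dir -24.212717 [ 9.1202909e-01 -4.1012549e-01  4.7023657e+02 -3.8872028e+02]
tip [[ 509.64780464 -406.16547626    2.        ]]
handle z pct [ 8.5 37.3 48.8]
top 2 ((411.364990234375, -369.55908203125), (1.7723100185394287, 0.0), 156.25057983398438) [ 411.36500441 -369.5590598    55.        ]
handle from tip [ 404.80381889 -358.40635889]
```

```bash
python3 -c "
from h import *
delta([405,-358,11],65.8)"
```

```text
t 6.75 pos [ 407.3 -354.6  205.7] F [ 0.7 -0.2  0.5] w 59.9 gf 0.0
shift [  0.8  -4.1 194.7] turn [0.02 0.02 1.05]
```

Emit:
{"name": "send_rows", "arguments": {
  "steps": [
    [0.8,-4,35,0,0,1],
    [0,0,40,0,0,0],
    [0,0,40,0,0,0],
    [0,0,30,0,0,0],
    [0,0,20,0,0,0]
  ]
}}

```text
t: 7.25
position: [404.1, -356.7, 38.5]
tcp_rot: [[-0.913, 0.409, -0.002], [0.409, 0.913, 0.003], [0.003, 0.002, -1.0]]
ft_force: [0.6, -0.2, -0.2]
width: 59.8
finger_force: 0.0
```

Emit:
{"name": "send_rows", "arguments": {
  "steps": [
    [0,0,14,0,0,0],
    [0,0,10,0,0,0],
    [0,0,5,0,0,0],
    [0,0,0,0,0,0],
    [0,0,0,0,0,0]
  ]
}}

```text
t: 7.75
position: [405.2, -358.4, 12.4]
tcp_rot: [[-0.912, 0.411, 0.001], [0.411, 0.912, -0.001], [-0.001, -0.0, -1.0]]
ft_force: [0.2, -0.4, 0.8]
width: 59.8
finger_force: 0.0
```

Emit:
{"name": "send_rows", "arguments": {
  "steps": [
    [0,0,0,0,0,0],
    [0,0,0,0,0,0],
    [0,0,0,0,0,0],
    [0,0,0,0,0,0],
    [0,0,0,0,0,0]
  ],
  "jaw": 8
}}

```text
t: 8.25
position: [405.1, -358.3, 12.4]
tcp_rot: [[-0.911, 0.411, 0.001], [0.411, 0.911, -0.001], [-0.001, -0.0, -1.0]]
ft_force: [-0.5, 0.3, 5.1]
width: 15.3
finger_force: 59.0
```

Emit:
{"name": "send_rows", "arguments": {
  "steps": [
    [0,0,-5,0,0,0],
    [0,0,-15,0,0,0],
    [0,0,-30,0,0,0],
    [0,0,-30,0,0,0],
    [0,0,-30,0,0,0]
  ]
}}

```text
t: 8.75
position: [404.3, -357.4, 122.5]
tcp_rot: [[-0.911, 0.412, -0.001], [0.411, 0.911, 0.001], [0.001, 0.001, -1.0]]
ft_force: [-0.1, 0.3, -1.1]
width: 15.3
finger_force: 58.5
```

Emit:
{"name": "send_rows", "arguments": {
  "steps": [
    [5,18,0,0,0,0],
    [10.5,35,0,0,0,0],
    [10.5,35,0,0,0,0],
    [10.5,35,0,0,0,0],
    [10.5,35,0,0,0,0]
  ]
}}

```text
t: 9.25
position: [425.7, -191.8, 120.5]
tcp_rot: [[-0.911, 0.412, -0.002], [0.412, 0.911, 0.002], [0.003, 0.001, -1.0]]
ft_force: [0.8, 0.2, -2.0]
width: 15.2
finger_force: 58.5
```

Emit:
{"name": "send_rows", "arguments": {
  "steps": [
    [10.5,35,0,0,0,0],
    [10.5,35,0,0,0,0],
    [10.5,35,0,0,0,0],
    [10.5,35,0,0,0,0],
    [10.5,35,0,0,0,0]
  ]
}}

```text
t: 9.75
position: [449.4, -11.1, 120.6]
tcp_rot: [[-0.911, 0.411, -0.003], [0.411, 0.911, 0.001], [0.003, -0.0, -1.0]]
ft_force: [-0.2, 0.3, -0.9]
width: 15.5
finger_force: 58.5
```

Emit:
{"name": "send_rows", "arguments": {
  "steps": [
    [10,32,0,0,0,0],
    [0,0,0,0,0,-8],
    [0,0,0,0,0,-8],
    [0,0,0,0,0,-8],
    [0,0,0,0,0,0]
  ]
}}

```text
t: 10.25
position: [453.5, 20.7, 120.6]
tcp_rot: [[-1.0, 0.005, -0.003], [0.005, 1.0, 0.001], [0.003, 0.001, -1.0]]
ft_force: [0.4, 0.2, -0.8]
width: 15.5
finger_force: 58.7
```

```bash
python3 - <<'E'
from h import *
delta([456,20,115],90)
p,d,c=snap('wrist','w3.png'); W=cloud(d,c); np.savez('/tmp/w3',p=p,W=W)
E
```

```text
t 10.25 pos [453.5  20.7 120.6] F [ 0.4  0.2 -0.8] w 15.5 gf 58.7
shift [-2.5 -0.7  5.6] turn [ 0.04 -0.17 -0.27]
```

View pics/w3.png

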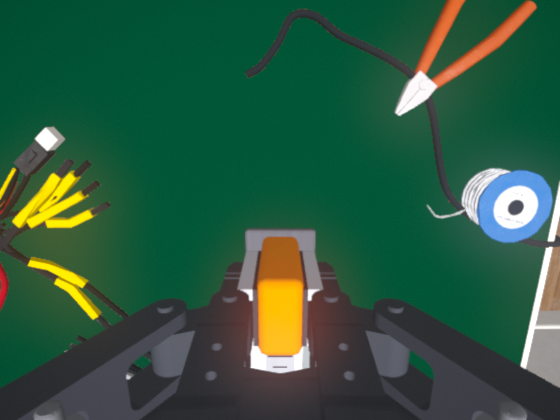

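The wrist view shows the handle held square between the pads at (280,295), with the flange visible behind it. The blade is hidden, so I check it against the press in the top and scene pictures.

```bash
python3 - <<'E'
from h import *
p,d,c=snap('top');a=cv2.resize(p[145:255,205:295],None,fx=4.4,fy=4.4,interpolation=cv2.INTER_CUBIC)
q,_,_=snap('scene');b=cv2.resize(q[190:320,170:300],None,fx=3.7,fy=3.7,interpolation=cv2.INTER_CUBIC)
b=cv2.resize(b,(395,484));cv2.imwrite('pics/c3.png',np.hstack([a[:484],b])[:,:,::-1])
np.savez('/tmp/t3',p=p,W=cloud(d,c))
E
```

```text
(no output)
```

View pics/c3.png

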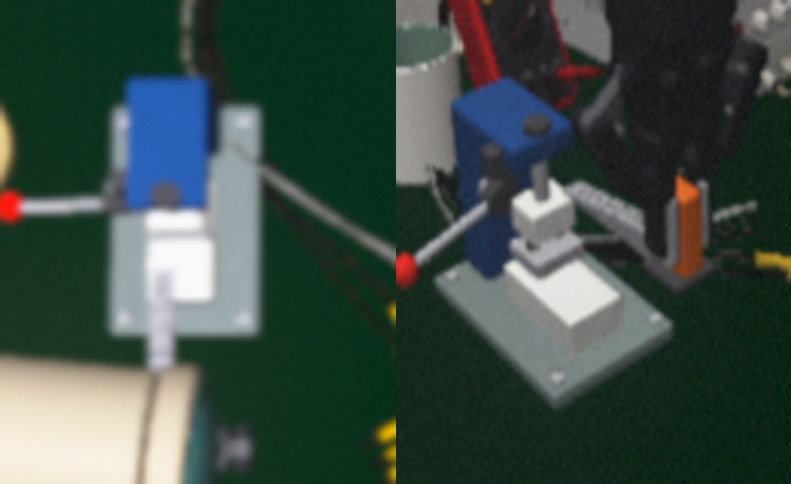

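The top crop shows the lever down and the blade pointing at the press, tip at crop (160,272). It is about 20 crop px left of the anvil centre, but it is also higher up, so parallax accounts for some of that. The scene crop shows the foot lowered just above the anvil.

```bash
python3 - <<'E'
from h import *
c=eyes.get_calibration('top');z=np.load('/tmp/t3.npz');p=z['p'];W=z['W']
px=lambda a,b:(205+a/4.4-.4,145+b/4.4-.4)
print('tip',rp([px(160,272)],110,c).round(1),'root',rp([px(161,365)],114,c).round(1))
hsv=cv2.cvtColor(p,cv2.COLOR_RGB2HSV)
for r in range(207,229,3):
    u=np.arange(239,245);s=W[r:r+3,240:243].reshape(-1,3);s=s[s[:,2]>85];print(r,np.nanmedian(s,0).round(1),len(s))
A=rp([px(147,300),px(213,300)],34.5,c);print('anvil front',A.round(1))
B=rp([px(109,334),px(260,334),px(260,104)],12,c);print('base',B.round(1))
F=rp([px(125,209),px(209,209)],126,c);print('frame front',F.round(1))
E
```

```text
tip [[566.6  21.4 110. ]] root [[506.6  20.8 114. ]]
207 [562.   21.3 110.9] 9
210 [553.3  21.1 112.7] 9
213 [545.   21.3 111.6] 9
216 [536.3  20.9 114.9] 9
219 [527.7  20.9 114.5] 9
222 [519.3  21.  116. ] 9
225 [510.8  20.8 118.2] 9
228 [489.4 -20.4 483.2] 9
anvil front [[554.6  39.3  34.5]
 [553.8  -6.2  34.5]]
base [[532.9  69.   12. ]
 [531.2 -37.   12. ]
 [694.1 -38.9  12. ]]
frame front [[605.7  41.7 126. ]
 [604.7 -11.9 126. ]]
```

Emit:
{"name": "send_rows", "arguments": {
  "steps": [
    [0,-3,15,0,-0.2,-0.3],
    [0,0,20,0,0,0],
    [0,0,17,0,0,0],
    [0,0,12,0,0,0],
    [0,0,5,0,0,0]
  ]
}}

```text
t: 10.9
position: [454.2, 16.8, 51.5]
tcp_rot: [[-1.0, 0.002, 0.001], [0.002, 1.0, 0.0], [-0.001, 0.0, -1.0]]
ft_force: [0.3, -0.4, -0.1]
width: 15.2
finger_force: 58.8
```

Emit:
{"name": "send_rows", "arguments": {
  "steps": [
    [0,0,0,0,0,0],
    [0,0,0.5,0,0,0],
    [0,0,0.5,0,0,0],
    [0,0,0.5,0,0,0],
    [0,0,0,0,0,0]
  ]
}}

```text
t: 11.4
position: [455.6, 16.8, 51.6]
tcp_rot: [[-1.0, 0.0, 0.004], [0.0, 1.0, -0.0], [-0.004, -0.0, -1.0]]
ft_force: [0.1, 0.3, -0.4]
width: 15.1
finger_force: 58.8
```

Emit:
{"name": "send_rows", "arguments": {
  "steps": [
    [0,0,0.5,0,0,0],
    [0,0,0.5,0,0,0],
    [0,0,0.5,0,0,0],
    [0,0,0,0,0,0],
    [0,0,0,0,0,0]
  ]
}}

```text
t: 11.9
position: [455.3, 16.8, 49.7]
tcp_rot: [[-1.0, -0.0, 0.003], [-0.0, 1.0, 0.0], [-0.003, 0.0, -1.0]]
ft_force: [-0.2, -0.0, -0.9]
width: 15.2
finger_force: 58.8
```

Emit:
{"name": "send_rows", "arguments": {
  "steps": [
    [0,0,0.5,0,0,0],
    [0,0,0.5,0,0,0],
    [0,0,0,0,0,0],
    [0,0,0,0,0,0],
    [0,0,0,0,0,0]
  ]
}}

```text
t: 12.4
position: [455.4, 16.8, 48.8]
tcp_rot: [[-1.0, -0.0, 0.004], [-0.0, 1.0, 0.0], [-0.004, 0.0, -1.0]]
ft_force: [-0.0, 0.3, -0.3]
width: 15.2
finger_force: 58.8
```

Emit:
{"name": "send_rows", "arguments": {
  "steps": [
    [0,0,0.5,0,0,0],
    [0,0,0.5,0,0,0],
    [0,0,0,0,0,0],
    [0,0,0,0,0,0],
    [0,0,0,0,0,0]
  ]
}}

```text
t: 12.9
position: [455.4, 16.8, 47.8]
tcp_rot: [[-1.0, -0.0, 0.003], [-0.0, 1.0, 0.0], [-0.003, 0.0, -1.0]]
ft_force: [-0.2, 0.4, -0.9]
width: 15.3
finger_force: 58.8
```

Emit:
{"name": "send_rows", "arguments": {
  "steps": [
    [0,0,0.5,0,0,0],
    [0,0,0.5,0,0,0],
    [0,0,0,0,0,0],
    [0,0,0,0,0,0],
    [0,0,0,0,0,0]
  ]
}}

```text
t: 13.4
position: [455.4, 16.8, 46.8]
tcp_rot: [[-1.0, -0.0, 0.004], [-0.0, 1.0, 0.0], [-0.004, 0.0, -1.0]]
ft_force: [0.9, -0.4, -0.7]
width: 15.2
finger_force: 58.8
```

Emit:
{"name": "send_rows", "arguments": {
  "steps": [
    [0,0,0.5,0,0,0],
    [0,0,0.3,0,0,0],
    [0,0,0,0,0,0],
    [0,0,0,0,0,0],
    [0,0,0,0,0,0]
  ]
}}

```text
t: 13.9
position: [455.4, 16.8, 46.0]
tcp_rot: [[-1.0, -0.0, 0.004], [-0.0, 1.0, 0.0], [-0.004, 0.0, -1.0]]
ft_force: [1.2, -0.5, -0.8]
width: 15.4
finger_force: 58.8
```

Emit:
{"name": "send_rows", "arguments": {
  "steps": [
    [0,0,0.4,0,0,0],
    [0,0,0.2,0,0,0],
    [0,0,0,0,0,0],
    [0,0,0,0,0,0],
    [0,0,0,0,0,0]
  ]
}}

```text
t: 14.4
position: [455.3, 16.8, 45.5]
tcp_rot: [[-1.0, -0.0, 0.004], [-0.0, 1.0, 0.0], [-0.004, 0.0, -1.0]]
ft_force: [-1.1, -0.2, 3.1]
width: 15.3
finger_force: 59.1
```

Emit:
{"name": "send_rows", "arguments": {
  "steps": [
    [0,0,0.3,0,0,0],
    [0,0,0.2,0,0,0],
    [0,0,0,0,0,0],
    [0,0,0,0,0,0],
    [0,0,0,0,0,0]
  ]
}}

```text
t: 14.9
position: [455.3, 16.8, 45.2]
tcp_rot: [[-1.0, -0.0, 0.004], [-0.0, 1.0, 0.0], [-0.004, 0.0, -1.0]]
ft_force: [-3.4, 0.1, 5.5]
width: 15.4
finger_force: 59.7
```

Emit:
{"name": "send_rows", "arguments": {
  "steps": [
    [0,0,-0.5,0,0.2,0],
    [-3,0,0,0,0,0],
    [-4,0,0,0,0,0],
    [-4,0,0,0,0,0],
    [-4,0,0,0,0,0]
  ]
}}

```text
t: 15.4
position: [470.0, 16.8, 45.7]
tcp_rot: [[-1.0, -0.0, -0.001], [-0.0, 1.0, 0.0], [0.001, 0.0, -1.0]]
ft_force: [-4.0, -0.3, 6.7]
width: 15.4
finger_force: 59.7
```

Emit:
{"name": "send_rows", "arguments": {
  "steps": [
    [-3,0,-0.5,0,0,0],
    [-4,0,0,0,0,0],
    [-4,0,0,0,0,0],
    [-4,0,0,0,0,0],
    [-4,0,0,0,0,0]
  ]
}}

```text
t: 15.9
position: [489.3, 16.8, 46.0]
tcp_rot: [[-1.0, -0.0, -0.001], [-0.0, 1.0, 0.0], [0.001, 0.0, -1.0]]
ft_force: [-4.2, -0.1, 6.5]
width: 15.6
finger_force: 59.5
```

Emit:
{"name": "send_rows", "arguments": {
  "steps": [
    [-4,0,0,0,0,0],
    [-4,0,0,0,0,0],
    [-4,0,0,0,0,0],
    [-2,0,0,0,0,0],
    [0,0,0,0,0,0]
  ]
}}

```text
t: 16.4
position: [503.8, 16.8, 46.0]
tcp_rot: [[-1.0, -0.0, 0.0], [-0.0, 1.0, 0.0], [-0.0, 0.0, -1.0]]
ft_force: [-2.8, -0.0, 5.7]
width: 15.2
finger_force: 59.6
```

Emit:
{"name": "send_rows", "arguments": {
  "steps": [
    [-1,0,0,0,0,0],
    [-1.5,0,0,0,0,0],
    [-1.5,0,0,0,0,0],
    [-1,0,0,0,0,0],
    [0,0,0,0,0,0]
  ]
}}

```text
t: 16.9
position: [508.2, 16.8, 46.1]
tcp_rot: [[-1.0, -0.0, -0.001], [-0.0, 1.0, 0.0], [0.001, 0.0, -1.0]]
ft_force: [-3.6, 0.3, 6.5]
width: 15.5
finger_force: 59.8
```

Emit:
{"name": "send_rows", "arguments": {
  "steps": [
    [-1,0,0,0,0,0],
    [-1.5,0,0,0,0,0],
    [-1.5,0,0,0,0,0],
    [-1,0,0,0,0,0],
    [0,0,0,0,0,0]
  ]
}}

```text
t: 17.4
position: [513.2, 16.8, 46.1]
tcp_rot: [[-1.0, -0.0, -0.001], [-0.0, 1.0, 0.0], [0.001, 0.0, -1.0]]
ft_force: [-3.7, -0.4, 7.1]
width: 15.0
finger_force: 59.8
```

Emit:
{"name": "send_rows", "arguments": {
  "steps": [
    [-1,0,0,0,0,0],
    [-1.5,0,0,0,0,0],
    [-1.5,0,0,0,0,0],
    [-1,0,0,0,0,0],
    [0,0,0,0,0,0]
  ]
}}

```text
t: 17.9
position: [518.1, 16.8, 46.1]
tcp_rot: [[-1.0, -0.0, -0.001], [-0.0, 1.0, 0.0], [0.001, 0.0, -1.0]]
ft_force: [-3.9, 0.6, 8.0]
width: 15.0
finger_force: 59.8
```

Emit:
{"name": "send_rows", "arguments": {
  "steps": [
    [-0.5,0,-0.5,0,0,0],
    [-1,0,0,0,0,0],
    [-1,0,0,0,0,0],
    [-0.5,0,0,0,0,0],
    [0,0,0,0,0,0]
  ]
}}

```text
t: 18.4
position: [521.6, 16.8, 46.2]
tcp_rot: [[-1.0, -0.0, 0.0], [-0.0, 1.0, 0.0], [-0.0, 0.0, -1.0]]
ft_force: [-0.7, 0.2, 0.5]
width: 14.7
finger_force: 59.1
```

Emit:
{"name": "send_rows", "arguments": {
  "steps": [
    [-1,0,0,0,0,0],
    [-1,0,0,0,0,0],
    [-1,0,0,0,0,0],
    [0,0,0,0,0,0],
    [0,0,0,0,0,0]
  ]
}}

```text
t: 18.9
position: [523.1, 16.9, 46.2]
tcp_rot: [[-1.0, -0.0, -0.003], [-0.0, 1.0, 0.0], [0.003, 0.0, -1.0]]
ft_force: [-5.1, -0.2, 3.4]
width: 15.1
finger_force: 59.2
```

Emit:
{"name": "send_rows", "arguments": {
  "steps": [
    [-0.5,0,0,0,0,0],
    [-0.5,0,0,0,0,0],
    [-0.5,0,0,0,0,0],
    [0,0,0,0,0,0],
    [0,0,0,0,0,0]
  ]
}}

```text
t: 19.4
position: [523.4, 16.9, 46.2]
tcp_rot: [[-1.0, -0.0, -0.005], [-0.0, 1.0, 0.0], [0.005, 0.0, -1.0]]
ft_force: [-7.1, -1.6, 4.9]
width: 15.3
finger_force: 59.5
```

Emit:
{"name": "send_rows", "arguments": {
  "steps": [
    [-0.5,0,0,0,0,0],
    [-0.5,0,0,0,0,0],
    [-0.5,0,0,0,0,0],
    [0,0,0,0,0,0],
    [0,0,0,0,0,0]
  ]
}}

```text
t: 19.9
position: [523.8, 17.0, 46.3]
tcp_rot: [[-1.0, -0.0, -0.007], [-0.0, 1.0, 0.0], [0.007, 0.0, -1.0]]
ft_force: [-10.5, -0.6, 7.1]
width: 15.2
finger_force: 59.8
```

Emit:
{"name": "send_rows", "arguments": {
  "steps": [
    [-0.7,0,0,0,0,0],
    [-0.7,0,0,0,0,0],
    [-0.6,0,0,0,0,0],
    [0,0,0,0,0,0],
    [0,0,0,0,0,0]
  ]
}}

```text
t: 20.4
position: [525.0, 17.1, 46.3]
tcp_rot: [[-1.0, -0.0, -0.008], [-0.0, 1.0, 0.0], [0.008, 0.0, -1.0]]
ft_force: [-11.0, -0.2, 8.2]
width: 15.4
finger_force: 60.0
```

Emit:
{"name": "send_rows", "arguments": {
  "steps": [
    [-0.7,0,0,0,0,0],
    [-0.7,0,0,0,0,0],
    [-0.6,0,0,0,0,0],
    [0,0,0,0,0,0],
    [0,0,0,0,0,0]
  ]
}}

```text
t: 20.9
position: [526.1, 17.1, 46.2]
tcp_rot: [[-1.0, -0.0, -0.01], [-0.0, 1.0, 0.0], [0.01, 0.0, -1.0]]
ft_force: [-11.9, -0.6, 9.5]
width: 15.6
finger_force: 60.3
```

Emit:
{"name": "send_rows", "arguments": {
  "steps": [
    [-0.7,0,-0.3,0,0,0],
    [-0.7,0,-0.3,0,0,0],
    [-0.6,0,0,0,0,0],
    [0,0,0,0,0,0],
    [0,0,0,0,0,0]
  ]
}}

```text
t: 21.4
position: [528.0, 17.2, 46.2]
tcp_rot: [[-1.0, -0.0, -0.011], [-0.0, 1.0, 0.001], [0.011, 0.001, -1.0]]
ft_force: [-11.3, 0.0, 5.8]
width: 15.6
finger_force: 59.7
```

Emit:
{"name": "send_rows", "arguments": {
  "steps": [
    [-0.7,0,0,0,0,0],
    [-0.7,0,0,0,0,0],
    [-0.6,0,0,0,0,0],
    [0,0,0,0,0,0],
    [0,0,0,0,0,0]
  ]
}}

```text
t: 21.9
position: [529.6, 17.2, 46.2]
tcp_rot: [[-1.0, -0.0, -0.011], [-0.0, 1.0, 0.001], [0.011, 0.001, -1.0]]
ft_force: [-11.5, 0.4, 7.6]
width: 15.1
finger_force: 59.9
```

Emit:
{"name": "send_rows", "arguments": {
  "steps": [
    [-0.7,0,-0.2,0,0,0],
    [-0.7,0,0,0,0,0],
    [-0.7,0,0,0,0,0],
    [-0.7,0,0,0,0,0],
    [0,0,0,0,0,0]
  ]
}}

```text
t: 22.4
position: [531.7, 17.3, 46.3]
tcp_rot: [[-1.0, -0.001, -0.013], [-0.001, 1.0, 0.001], [0.013, 0.001, -1.0]]
ft_force: [-13.9, -0.4, 8.0]
width: 15.4
finger_force: 59.9
```

Emit:
{"name": "send_rows", "arguments": {
  "steps": [
    [0,0,0,0,0,0],
    [0,0,0,0,0,0],
    [0,0,0,0,0,0],
    [0,0,0,0,0,0],
    [0,0,0,0,0,0]
  ]
}}

```text
t: 22.9
position: [531.7, 17.3, 46.3]
tcp_rot: [[-1.0, -0.0, -0.013], [-0.001, 1.0, 0.001], [0.013, 0.001, -1.0]]
ft_force: [-12.9, -0.4, 7.3]
width: 15.3
finger_force: 59.9
```

```bash
python3 - <<'E'
from h import *
p,d,c=snap('top');a=cv2.resize(p[145:255,195:285],None,fx=4.4,fy=4.4,interpolation=cv2.INTER_CUBIC)
q,_,_=snap('scene');b=cv2.resize(cv2.resize(q[190:320,170:300],None,fx=3.7,fy=3.7,interpolation=cv2.INTER_CUBIC),(395,484))
cv2.imwrite('pics/c4.png',np.hstack([a[:484],b])[:,:,::-1]); delta([528,17,46],90)
E
```

```text
t 23.0 pos [531.7  17.3  46.3] F [-13.5  -0.2   6.7] w 15.2 gf 59.9
shift [ 3.7 -0.3  0.3] turn [ 0.05 -0.72  0.03]
```

View pics/c4.png

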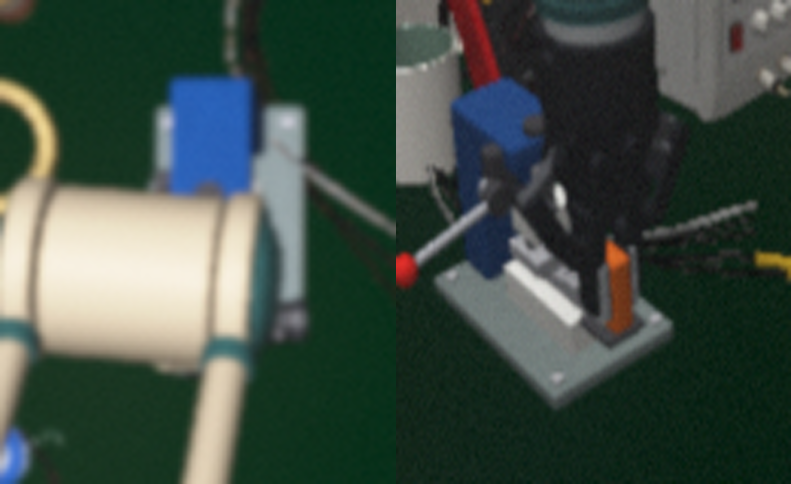

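The blade is under the foot with the handle still gripped and the lever down. Drag has risen from about 4 N to 13 N and is steady.

```bash
python3 -c "
from h import *
print(manip.sign_off())"
```

```text
the job is handed in; nothing more can be done
None
```

I lowered the press lever to its stop and slid the gauge in until it dragged snugly, about 13 N at an estimated 52 mm behind the foot's front edge. I handed the job in at about 23 s with the gauge still gripped there; sign-off returned no verdict.

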